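# Refit the desiccant bay lid and lock its quarter-turn stud

## Robot

A 6-joint arm with a two-finger parallel gripper is mounted at the origin on a cart in front of the work surface, level with it; the furniture and walls round the work are solid. World frame = base frame: x ahead of the robot, y to its left, z up, the work surface at z = 0. Lengths are in m, angles in rad, forces in N, time in s.
With the tool pointing down it reaches from about 0.35 to 0.975 m from the base axis. Payload 4.9 kg.
Tool frame: the origin (TCP) lies on the centre line of the jaws, within the pads' length; the fingertips stand tips_ahead ahead of it and the grasp point (between the pads) lies 5 mm behind it (tips_ahead is the distance from the TCP to the fingertips, in m); z points along the fingers, y is the line along which they close (so a half turn about z gives the same grasp; the last joint's range is limited). The gripper opens to 85 mm and grips with 20 to 120 N. Pads are 22 mm wide; open, the fingers measure 114 mm over their backs; the gripper's body (76 mm by 85 mm) begins 54 mm behind the grasp point. The pads swing forward as they close: fully open they stand 13 mm farther back than shut.
Start: joints at [-0.119, 0.053, 1.613, -0, 1.476, -0.119], TCP at [0.625, 0, 0.245] pointing down, gripper open.
Joint ranges: [-3.01, 3.01], [-1.01, 2.22], [0.06, 2.58], [-1.02, 4.17], [0.09, 2.62], [-3.14, 3.14]. Speed limits (rad/s): [2.57, 2.57, 3.14, 3.14, 3.14, 3.14].

## Interface

Orientations are given as a unit quaternion [x, y, z, w].
In Python, from plant import observe, capture, job_done, tips_ahead gives the robot as it stands. The module is installed in compiled form; this text tells all that it offers.
- The arm moves only by the shell command python3 -m creep 'ROWS' [FORCE]. ROWS is JSON, a list of rows, each a list of 5 numbers: the shift along the tool's x, y, z in mm, then the turn about the tool's z in degrees, then the closure, from 0 (fully open) to 1 (shut). In form: [[tx, ty, tz, spin, jaw], ...]. A call has 1 to 5 rows; each row shifts and turns the commanded pose from where the row before left it, along the tool's axes as they then stand; what a row does not reach is not made up. A row lasts 1/12 s, in which the tool goes at most 41.7 mm and 7.16 degrees, less where a joint would pass 70% of its speed; a pose out of reach is approached as far as the arm can. A call with a gripper value outside its range is refused whole. The fingers move at their own pace and stop on an object; FORCE is the grip in N (left out, the last holds). Time passes only in rows, so rows that do not move let the fingers close. It gives the time, the measured TCP pose, the force, the opening and the grip force at its end, in the units of the state.
- observe(): the state, without advancing time (a new reading comes with each control period).
- capture(name): name is "scene" or "side" or "wrist"; returns a dict with "pixels" (400x640x3 uint8, red, green, blue), "vfov" (degrees; the focal length in pixels is half the picture's height over the tangent of half this angle, whatever the lens; pixels are square), "cx", "cy" (the principal point, pixels), "pose" (4x4, takes a point from camera to world coordinates). Camera axes: x right, y down, z forward; pixel columns grow to the right and rows downward; lengths in m; the calibration is good to about 2 mm. A picture is of the moment at which its call begins. There is no depth.
- job_done(): hands the job in; it is judged then, once.
The state is a dict: "time_s": time; "joint_pos": joint angles; "qd": joint speeds; "tau": joint torques, N m; "ee_pos": TCP position; "tool_rot": TCP orientation; "ft_force": force on the tool from outside, world axes, zero at the start; "ft_torque": the same for the moment, N m; "finger_gap": finger opening in m; "gripper_force": force on a finger pad.
Only numpy, scipy, OpenCV 4.12 (cv2) and the standard library are available. Lean on these libraries where they do the work, as an engineer would, in place of code of your own. Each camera call takes 0.05 s, during which the arm holds its last target. There are 200 camera calls.

## Task

Refit the loose lid on the open desiccant bay of the beige sensor unit: lay it on the ledges and slide its tongue fully home under the lip, the winged stud still up. Then press the stud down until its cross pin goes through the catch plate's slot, which may sit askew so feel for it, and turn it a quarter turn clockwise until it catches and stays down by itself. Work gently, never forcing lid or stud, and leave the slide box, two bottles and tape roll where they are.

Things in the scene. Friction and masses are not known exactly. Their poses are not given: they have to be found in the camera images.
- sensor_unit: beige instrument box fixed to the bench, 154 x 102 x 50 mm high (x, y, z), with an open bay in its top. Origin on the bench, below the middle of the closed lid; the box reaches from x = -65 mm (front) to +89 mm, with two metal connectors on the +x end. When the lid is home its frame coincides with this one, 40 mm higher
- bay_floor (a point): level of the two side ledges that carry the lid: unit x = 0, y = 0, z = 40 mm; axes as the unit. The bay is 65 mm wide, flaring to 70 mm at the rims (tops at z = 50 mm), and open at the front (-x), so the lid can be laid in 10 to 15 mm short of home and slid along +x
- bay_stop (a point): point on the wall that stops the tongue: unit x = 73 mm, y = 0, z = 42 mm; axes as the unit. A lip (from unit x = 66.5 mm on, underside at z = 46.5 mm, top 50 mm) covers the pocket before it. The tip of the tongue is here when the lid is home
- catch_seat (a point): middle of the steel catch plate under the stud, 1 mm below the ledges: unit x = -42 mm; axes as the unit, not as the plate. The plate's slot, 7.4 x 33 mm, lies across the unit (y) but sits askew by up to 45 degrees either way, held by stiff friction (0.3 N m); the lid hides it. Notches at right angles to the slot on the underside, stops beside them: the pin turns clockwise only (from above)
- lid: loose beige lid, 0.2 to 0.35 kg, a shallow inverted tray 130 x 62 x 10 mm high (x, y, z), starts lying upright on the bench. Origin at the middle of its underside. At its +x end a tongue 40 mm wide, 4 mm thick, level with the underside, reaches to x = 73 mm. On top a finger rib and, at x = -42 mm, y = 0, the captive sprung stud with a grey wing
- lid_rib (a point): top of the finger rib, for lifting and sliding the lid: lid x = 2 mm, y = 0, z = 26 mm. The rib is 10 mm thick (y), 32 mm long (x) and rises 16 mm above the lid's top
- lid_tongue (a point): tip of the tongue: lid x = 73 mm, y = 0, z = 2 mm; axes as the lid
- wing_top (a point): top of the stud's grey wing, on the stud's axis; 45 mm above the lid's underside with the stud up. The wing is a bar 12 mm thick, 30 mm long, 18 mm tall, a white line along it, on a round flange 32 mm across (flange top 17.5 mm below this point). It turns with the wing: the bar lies along this point's own y
- stud_press (a joint): m the stud is pressed down: 0 up (spring 0.9 N + 0.6 N per mm), 0.013 hard stop. Its round cross pin (28 x 5 mm, along the wing) meets the plate at 0.002, sinks part-way near the slot and passes only within about 5 degrees of it. From 0.011 it is through and can turn. Let go after a quarter turn it rises to 0.0085 into the notches; turned only partly it stays near 0.011
- stud_turn (a joint): angle of wing and pin, rad, growing clockwise seen from above; 0 = wing along lid y (across the lid). Turns easily from -1.1 to 2.9. The pin enters the slot somewhere between -0.8 and 0.8 and catches 1.57 after that; stops block it a few degrees beyond
- slide_box: loose blue slide box, 28 x 78 x 22 mm, bystander; origin at the middle of its underside
- bottle_salt: loose white bottle with red cap, 38 mm across, 72 mm tall, beside the unit, bystander; origin under its middle
- bottle_amber: loose brown bottle with black cap, 48 mm across, 98 mm tall, beside the unit, bystander; origin under its middle
- tape_roll: loose roll of tape, 68 mm across, 19 mm high, bystander; origin under its middle
Things that resemble listed ones, but are neither listed nor needed, are in the scene too. Leave any pink look-alike of the lid alone.

How it is judged:
On the way, in this order (a step that is already met when the one before it is completed fails the run):
1. the lid lies home on the ledges with its tongue under the lip, the stud still up (x of lid_tongue in the frame of bay_stop between -0.003 and 0.003 m and y of lid_tongue in the frame of bay_stop between -0.004 and 0.004 m and z of lid_tongue in the frame of bay_stop between -0.002 and 0.003 m and angle between lid's own z axis and vertical below 0.05 rad and value of joint stud_press below 0.004 m), for 0.2 s.
2. the stud is pressed down until its pin has passed through the slot, the lid still home (x of lid_tongue in the frame of bay_stop between -0.003 and 0.003 m and y of lid_tongue in the frame of bay_stop between -0.004 and 0.004 m and z of lid_tongue in the frame of bay_stop between -0.002 and 0.003 m and angle between lid's own z axis and vertical below 0.05 rad and value of joint stud_press above 0.0102 m), for 0.1 s.
At the end, for the whole second after the job is handed in: The lid is home (tip of the tongue within 3 mm of the stop along x, 4 mm across, 2 mm below to 3 mm above it, lid level within 0.05 rad) and at rest; the stud has been turned past 0.6 rad and sits caught in its notches, between 6.8 and 9.7 mm down, by itself (x of lid_tongue in the frame of bay_stop between -0.003 and 0.003 m and y of lid_tongue in the frame of bay_stop between -0.004 and 0.004 m and z of lid_tongue in the frame of bay_stop between -0.002 and 0.003 m and angle between lid's own z axis and vertical below 0.05 rad and value of joint stud_press between 0.0068 and 0.0097 m and value of joint stud_turn above 0.6 rad and linear speed of lid below 0.01 m/s and velocity of joint stud_turn below 0.1 rad/s); the robot touches nothing.
It fails at once if lid or stud forced against the unit with more than 50 N (contact force between lid and sensor_unit above 50 N).
It fails at once if the blue slide box moved more than 15 mm (distance of slide_box from where it was at the start of the episode above 0.015 m).
It fails at once if the red-capped bottle moved more than 15 mm (distance of bottle_salt from where it was at the start of the episode above 0.015 m).
It fails at once if the brown bottle moved more than 15 mm (distance of bottle_amber from where it was at the start of the episode above 0.015 m).
It fails at once if the tape roll moved more than 15 mm (distance of tape_roll from where it was at the start of the episode above 0.015 m).
It also fails if it takes over 72 s, if anything falls off the work surface, if the arm or the gripper's body presses on something with over 40 N, if the wrist force passes 120 N, or if a joint passes its speed limit or range.

## Working session

There is one attempt and no reset: what is moved stays moved. The work goes in short steps, Python scripts to look and compute and a shell command to move; the robot and the scene stay as the last step left them, time stands still between calls to the robot, and variables do not carry over. Pictures are saved under pics/ and viewed, at most 10 in all, crops included, and the job is handed in when it is done.

```bash
mkdir -p pics
python3 - <<'E'
from plant import observe,capture,tips_ahead
import cv2,numpy as np
s=observe();print(s,tips_ahead)
for n in("scene","side","wrist"):
    c=capture(n);cv2.imwrite(f"pics/{n}0.png",c["pixels"][:,:,::-1]);print(n,c["vfov"],c["cx"],c["cy"],np.round(c["pose"],3).tolist())
E
```

```text
{'time_s': 0.0, 'joint_pos': array([-1.19016021e-01,  5.33471205e-02,  1.61432531e+00,  1.30180210e-05,
        1.47599726e+00, -1.18996542e-01]), 'qd': array([ 0.00015421,  0.00107541, -0.00078209,  0.00034363, -0.00268563,
        0.00010119]), 'tau': array([ 2.70554956e-04, -3.93670499e+01, -3.70175600e+01, -1.62778279e-04,
        6.93513779e-03, -6.06393527e-06]), 'ee_pos': array([6.24393584e-01, 6.63841301e-05, 2.44050325e-01]), 'tool_rot': array([ 7.07113727e-01,  7.07099072e-01, -6.36872027e-04, -8.20341033e-04]), 'ft_force': array([ 0.99428726, -0.69727897, -0.21118951]), 'ft_torque': array([-2.55379895e-02, -9.99176945e-05, -1.02251335e-02]), 'gripper_force': 0.0, 'finger_gap': 0.08552917734529787} 0.014
scene 45.46181776966705 322.6468914205181 209.45800109224837 [[0.533, -0.627, 0.568, -0.05], [-0.846, -0.383, 0.371, -0.492], [-0.015, -0.678, -0.735, 0.832], [0.0, 0.0, 0.0, 1.0]]
side 42.8886484178878 326.5891318651105 198.15438003627744 [[-0.933, -0.198, 0.301, 0.177], [-0.36, 0.515, -0.778, 0.809], [-0.001, -0.834, -0.552, 0.697], [0.0, 0.0, 0.0, 1.0]]
wrist 59.25947086079227 324.8061526620941 193.40171096208775 [[1.0, 0.001, -0.001, 0.625], [0.0, -0.949, -0.314, 0.08], [-0.001, 0.314, -0.949, 0.373], [0.0, 0.0, 0.0, 1.0]]
```

View pics/scene0.png

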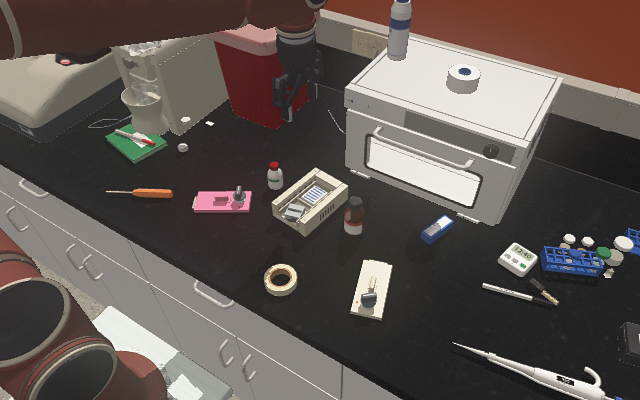

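View pics/wrist0.png

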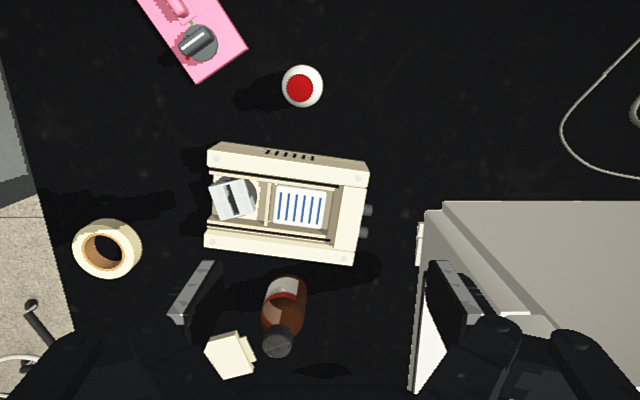

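The scene view shows the unit around (310,200), the beige lid at (372,290) with its stud near (368,298), and the tape, bottles and slide box round them. The wrist view shows the unit bay with the askew catch plate at about (235,198), connectors to the right (368,215), and the lid mostly hidden by the gripper.

```bash
cat > h.py <<'E'
import numpy as np,cv2
from plant import observe,capture
def ray(c,uv,z):
    f=200/np.tan(np.radians(c["vfov"])/2)
    uv=np.atleast_2d(uv).astype(float);P=np.array(c["pose"])
    d=np.c_[(uv[:,0]-c["cx"])/f,(uv[:,1]-c["cy"])/f,np.ones(len(uv))]@P[:3,:3].T
    return (P[:3,3]+d*((z-P[2,3])/d[:,2])[:,None])[:,:2]
def topdown(c,z,x0,x1,y0,y1,ppm=2000):
    """picture resampled on the plane z: column = (x-x0)*ppm, row=(y1-y)*ppm"""
    cs=[[0,0],[639,0],[639,399],[0,399]]
    w=ray(c,cs,z);dst=np.c_[(w[:,0]-x0)*ppm,(y1-w[:,1])*ppm].astype(np.float32)
    H=cv2.getPerspectiveTransform(np.float32(cs),dst)
    return cv2.warpPerspective(c["pixels"],H,(int((x1-x0)*ppm),int((y1-y0)*ppm)),flags=cv2.INTER_CUBIC)
def save(n,im): cv2.imwrite(f"pics/{n}.png",np.ascontiguousarray(im[:,:,::-1]))
E
python3 - <<'E'
from h import *
c=capture("scene");w=capture("wrist")
hsv=cv2.cvtColor(c["pixels"],cv2.COLOR_RGB2HSV)
m=((hsv[...,2]>150)&(hsv[...,1]>20)&(hsv[...,1]<110)&(hsv[...,0]<40)).astype(np.uint8)
n,l,st,ce=cv2.connectedComponentsWithStats(m)
for i in range(1,n):
    if st[i,4]>300 and 250<ce[i][0]<420 and 150<ce[i][1]<330:
        pts=np.argwhere(l==i)[:,::-1]
        r=cv2.minAreaRect((ray(c,pts,.01)*1000).astype(np.float32)); print(st[i],ce[i],r)
im=topdown(w,.05,.52,.72,.08,.22,4000);save("unit1",im)
E
```

```text
[272 168  76  56 924] [313.6991342 192.8961039] ((610.3245849609375, -22.440628051757812), (106.01649475097656, 167.00062561035156), 81.79143524169922)
[ 351  260   38   58 1163] [370.39466896 287.18744626] ((457.4563903808594, -275.5519714355469), (132.4713897705078, 61.48621368408203), 17.685205459594727)
[264 264  33  27 363] [280.31129477 277.36914601] ((378.28924560546875, -102.55513000488281), (64.99442291259766, 67.00572204589844), 31.64192008972168)
```

View pics/unit1.png

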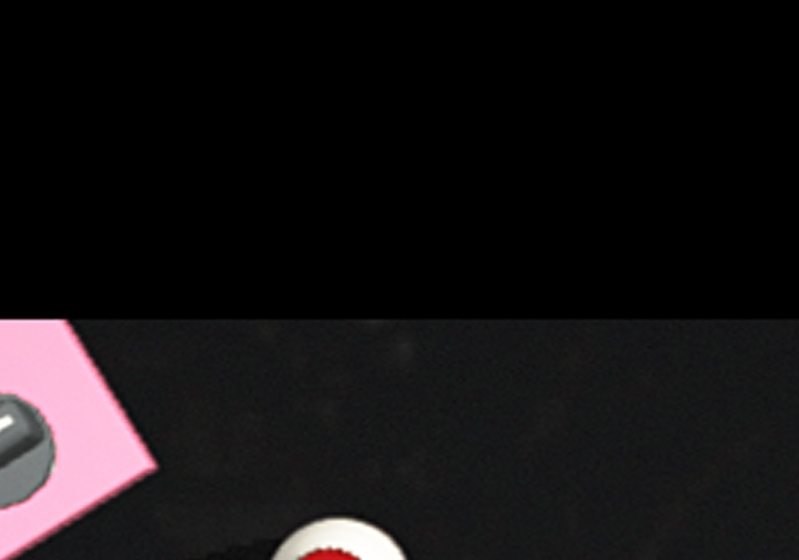

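That crop missed the unit (it shows only the red cap at (335,555) and the pink look-alike); the unit is near (0.61,-0.02), the lid near (0.46,-0.276) yaw ~18°. Move above the lid, re-cropping the unit first.

```bash
python3 - <<'E'
from h import *
w=capture("wrist");np.save("w0.npy",w,allow_pickle=True)
im=topdown(w,.05,.51,.71,-.09,.06,4000);save("unit2",im)
E
python3 -m creep '[[-34,-24,0,0,0],[-34,-24,0,0,0],[-34,-24,0,0,0],[-34,-24,0,0,0],[-34,-24,0,0,0]]'
python3 -m creep '[[-34,-24,0,0,0],[-31,-23,0,0,0],[0,0,0,0,0],[0,0,0,0,0]]'
python3 - <<'E'
from h import *
w=capture("wrist");np.save("w1.npy",w,allow_pickle=True)
im=topdown(w,.01,.36,.56,-.35,-.2,4000);save("lid1",im)
E
```

```text
time_s: 0.72
ee_pos: [0.5037, -0.1711, 0.2453]
tool_rot: [0.707, 0.707, -0.0, 0.0]
ft_force: [0.8, -1.4, 0.4]
finger_gap: 0.0857
gripper_force: 0.0
time_s: 1.05
ee_pos: [0.4569, -0.2365, 0.2454]
tool_rot: [0.709, 0.706, 0.0, 0.0]
ft_force: [0.4, -0.2, -0.2]
finger_gap: 0.0854
gripper_force: 0.0
```

View pics/unit2.png

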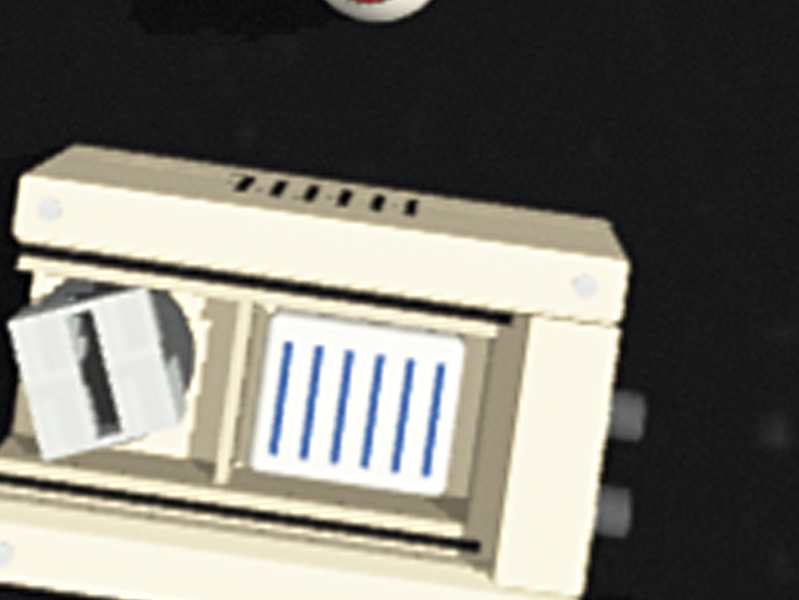

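View pics/lid1.png

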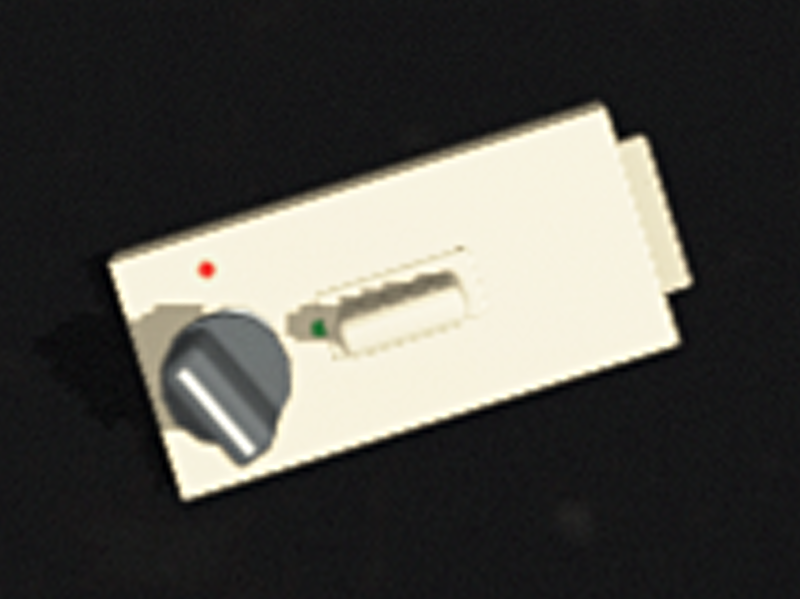

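Unit: origin ≈ (572.4,-43.9) mm, yaw -7.84° from corners (20,178) and (630,262); the slot, from (80,315) to (105,430), sits ~21° CCW of unit y. Lid: corners (110,262), (603,105), (680,343), (185,500) → centre (458.6,-275.6), yaw 17.65°; the wing line (182,373)-(252,453) is ~23° CCW of lid y.

```bash
python3 - <<'E'
from h import *
c=capture("scene")
print("amber,salt base",ray(c,[[353,235],[275,188],[437,230]],0))
E
python3 -m creep '[[-38.5,3.6,0,0,0.5],[0,0,25,7,0.5],[0,0,25,7,0.5],[0,0,25,7,0.5],[0,0,25,7,0.5]]' 40
python3 -m creep '[[0,0,15,7,0.5],[0,0,15,7,0.5],[0,0,15,7,0.5],[0,0,15,7,0.5],[0,0,0,7,0.5]]'
python3 -m creep '[[0,0,0,7,0.5],[0,0,0,2.35,0.5],[0,0,0,0,0.5],[0,0,0,0,0.5]]'
python3 - <<'E'
from h import *
from scipy.spatial.transform import Rotation as R
s=observe();r=R.from_quat(s["tool_rot"]).as_matrix();print(s["ee_pos"],s["joint_pos"][5],np.degrees(np.arctan2(r[1,1],r[0,1])),s["finger_gap"])
E
```

```text
amber,salt base [[ 0.56228193 -0.17204355]
 [ 0.59265225  0.06770115]
 [ 0.67453461 -0.32713811]]
time_s: 1.57
ee_pos: [0.4627, -0.2723, 0.1443]
tool_rot: [0.858, 0.514, 0.0, 0.0]
ft_force: [0.2, -1.1, -0.7]
finger_gap: 0.0431
gripper_force: 0.0
time_s: 1.98
ee_pos: [0.4607, -0.2705, 0.0814]
tool_rot: [0.973, 0.232, -0.002, -0.003]
ft_force: [-0.3, 0.7, -0.5]
finger_gap: 0.0428
gripper_force: 0.0
time_s: 2.32
ee_pos: [0.4624, -0.2724, 0.0852]
tool_rot: [0.988, 0.155, -0.0, -0.0]
ft_force: [-0.2, -0.0, 0.8]
finger_gap: 0.0428
gripper_force: 0.0
[ 0.46239827 -0.27243781  0.08520972] 0.5879618290117463 -72.14855031565786 0.04284764956116454
```

```bash
python3 -m creep '[[-2.6,1.9,0,0,0.5],[0,0,25,0,0.5],[0,0,20,0,0.5],[0,0,8,0,0.5],[0,0,0,0,0.5]]'
python3 -m creep '[[0,0,4.5,0,0.5],[0,0,0,0,0.8],[0,0,0,0,0.95],[0,0,0,0,1],[0,0,0,0,1]]' 40
python3 -m creep '[[0,0,0,0,1],[0,0,0,0,1]]'
python3 - <<'E'
from h import *
save("grasp",capture("wrist")["pixels"])
E
```

```text
time_s: 2.73
ee_pos: [0.4581, -0.2747, 0.0298]
tool_rot: [0.988, 0.154, -0.002, -0.002]
ft_force: [-0.3, -0.2, -0.3]
finger_gap: 0.0427
gripper_force: 0.0
time_s: 3.15
ee_pos: [0.4604, -0.2766, 0.029]
tool_rot: [0.988, 0.153, 0.001, 0.001]
ft_force: [1.0, 1.6, 2.7]
finger_gap: 0.0084
gripper_force: 41.7
time_s: 3.32
ee_pos: [0.4604, -0.2766, 0.029]
tool_rot: [0.988, 0.153, 0.001, 0.001]
ft_force: [-1.6, 1.3, 7.3]
finger_gap: 0.0087
gripper_force: 42.1
```

View pics/grasp.png

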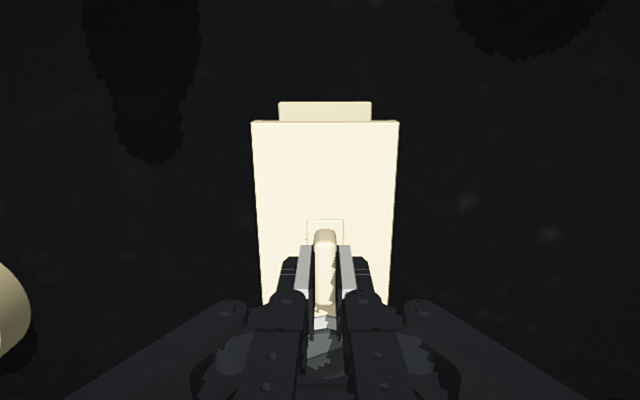

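The picture shows the rib (325,250) held between the pads, tongue pointing away at (325,108). Lift and carry over to the unit, 12 mm short of home.

```bash
python3 -m creep '[[0,0,-10,0,1],[0,0,-25,0,1],[0,0,-32,0,1],[0,0,-32,0,1],[0,0,-31,0,1]]' 60
python3 -m creep '[[15,-17.4,0,0,1],[24,-27.5,0,0,1],[24,-27.5,0,0,1],[24,-27.5,0,0,1],[24,-27.5,0,0,1]]'
python3 -m creep '[[24,-27.5,0,0,1],[20,-23,0,0,1],[12.4,-14.5,0,0,1],[0,0,0,6,1],[0,0,0,6.5,1]]'
python3 -m creep '[[0,0,0,6.5,1],[0,0,0,6.5,1],[0,0,0,0,1],[0,0,0,0,1]]'
cat >> h.py <<'E'
from scipy.spatial.transform import Rotation as R
U=np.array([572.4,-43.9]);Y=-7.84
def st():
    s=observe();r=R.from_quat(s["tool_rot"]).as_matrix();p=s["ee_pos"]*1000
    a=np.radians(Y);d=p[:2]-U
    print("unit xy",np.round([d@[np.cos(a),np.sin(a)],d@[-np.sin(a),np.cos(a)]],1),"z",round(p[2],1),"tool y head",round(float(np.degrees(np.arctan2(r[1,1],r[0,1]))),2),"tilt",np.round(r[:2,2],3),"F",np.round(s["ft_force"],1),"gap",round(s["finger_gap"]*1e3,1),"t",s["time_s"],"j6",round(s["joint_pos"][5],2))
E
python3 - <<'E'
from h import *
st();save("carry",capture("wrist")["pixels"])
E
```

```text
time_s: 3.78
ee_pos: [0.4588, -0.2755, 0.1584]
tool_rot: [0.988, 0.153, -0.001, -0.001]
ft_force: [0.8, -0.5, -2.9]
finger_gap: 0.0083
gripper_force: 61.0
time_s: 4.2
ee_pos: [0.5264, -0.1194, 0.1573]
tool_rot: [0.988, 0.153, -0.001, -0.0]
ft_force: [0.3, 0.6, -3.2]
finger_gap: 0.008
gripper_force: 61.0
time_s: 4.62
ee_pos: [0.5603, -0.0404, 0.157]
tool_rot: [0.999, 0.044, -0.001, -0.0]
ft_force: [-0.3, -0.6, -1.8]
finger_gap: 0.0078
gripper_force: 61.0
time_s: 4.95
ee_pos: [0.5602, -0.0419, 0.1572]
tool_rot: [0.998, -0.067, -0.001, -0.0]
ft_force: [-0.7, 0.3, -3.3]
finger_gap: 0.0077
gripper_force: 61.0
unit xy [-12.3   0.3] z 157.2 tool y head -97.68 tilt [-0.001  0.   ] F [-0.7  0.3 -3.3] gap 7.7 t 4.95 j6 1.5
```

View pics/carry.png

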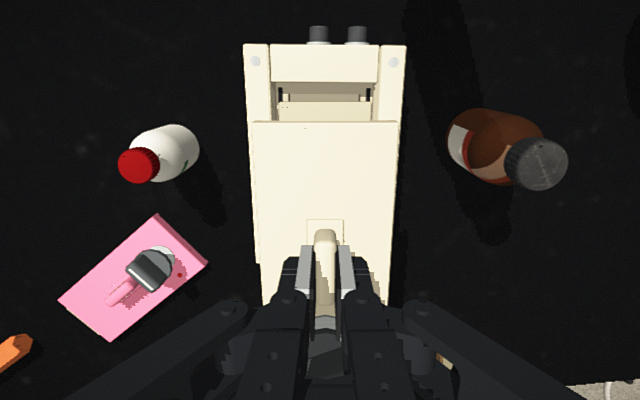

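The lid hangs level over the unit: its front edge runs (252,121)–(399,121), the unit's far rim corners at (244,45) and (406,45). Checking relative alignment with rays.

Run:
```python
from h import *
c=capture("wrist")
hsv=cv2.cvtColor(c["pixels"],cv2.COLOR_RGB2HSV);g=hsv[...,2].astype(int)
def tou(p):
    a=np.radians(Y);d=p*1000-U;return np.round(np.c_[d@[np.cos(a),np.sin(a)],d@[-np.sin(a),np.cos(a)]],1)
print("unit far corners (exp 89,+-51)",tou(ray(c,[[244,44.5],[405.5,44.5]],.05)))
print("lid front corners (64.. + ,+-31)",tou(ray(c,[[252.5,121.5],[399,121.5]],.138)))
for v in(52,70): print(v,np.where(np.abs(np.diff(g[v,220:420]))>25)[0]+220)
for v in(105,130,180,200): print(v,np.where(np.abs(np.diff(g[v,220:420]))>25)[0]+220)
```

```text
unit far corners (exp 89,+-51) [[ 88.1  50. ]
 [ 88.3 -50.2]]
lid front corners (64.. + ,+-31) [[ 51.4  29.8]
 [ 51.6 -31.1]]
52 [241 242 267 268 269 377 404 405 406]
70 [242 243 268 269 270 376 403 404]
105 [244 245 246 269 270 271 275 276 278 370 372 400 401 402]
130 [246 247 397 398 399 400]
180 [249 250 394 395 396]
200 [250 251 393 394]
```

```bash
python3 -m creep '[[0,-0.5,20,0,1],[0,0,25,0,1],[0,0,25,0,1],[0,0,10,0,1],[0,0,0,0,1]]'
python3 -m creep '[[0,0,3,0,1],[0,0,2,0,1],[0,0,1,0,1],[0,0,1,0,1],[0,0,0,0,1]]'
python3 -c 'from h import *;st()'
```

```text
time_s: 5.47
ee_pos: [0.5582, -0.041, 0.0742]
tool_rot: [0.998, -0.068, -0.004, -0.0]
ft_force: [0.1, 0.1, -3.1]
finger_gap: 0.0079
gripper_force: 60.9
time_s: 5.88
ee_pos: [0.5615, -0.0416, 0.0717]
tool_rot: [0.998, -0.068, 0.001, 0.0]
ft_force: [-0.5, 0.1, -2.0]
finger_gap: 0.008
gripper_force: 61.0
unit xy [-11.1   0.8] z 71.7 tool y head -97.84 tilt [ 0.002 -0.   ] F [-0.5  0.1 -2. ] gap 8.0 t 5.8833 j6 1.5
```

```bash
python3 -m creep '[[0,0,1,0,1],[0,0,0,0,1]]'; python3 -m creep '[[0,0,1,0,1],[0,0,0,0,1]]'
python3 -m creep '[[0,0,0.7,0,1],[0,0,0,0,1]]'
python3 -c 'from h import *;st()'
```

```text
time_s: 6.05
ee_pos: [0.5611, -0.0415, 0.0701]
tool_rot: [0.998, -0.068, 0.0, 0.0]
ft_force: [-0.1, -0.3, -1.9]
finger_gap: 0.0083
gripper_force: 61.0
time_s: 6.22
ee_pos: [0.5612, -0.0415, 0.0691]
tool_rot: [0.998, -0.068, 0.0, 0.0]
ft_force: [0.3, 0.6, -0.5]
finger_gap: 0.008
gripper_force: 61.2
time_s: 6.38
ee_pos: [0.5612, -0.0416, 0.0691]
tool_rot: [0.998, -0.068, 0.0, 0.0]
ft_force: [-3.0, 0.7, 4.6]
finger_gap: 0.0082
gripper_force: 61.9
unit xy [-11.4   0.8] z 69.1 tool y head -97.85 tilt [ 0. -0.] F [-3.   0.7  4.6] gap 8.2 t 6.3833 j6 1.5
```

Seated on the ledges (load taken at z 69.1). Slide home gently.

```bash
python3 -m creep '[[2,0,0,0,1],[3,0,0,0,1],[3,0,0,0,1],[0,0,0,0,1]]'; python3 -m creep '[[1,0,0,0,1],[1,0,0,0,1],[0,0,0,0,1]]'
python3 -c 'from h import *;st()'
```

```text
time_s: 6.72
ee_pos: [0.5689, -0.0426, 0.0691]
tool_rot: [0.998, -0.068, -0.001, 0.0]
ft_force: [-3.9, 0.0, 6.2]
finger_gap: 0.0084
gripper_force: 62.3
time_s: 6.97
ee_pos: [0.5702, -0.0428, 0.0691]
tool_rot: [0.998, -0.068, -0.001, -0.0]
ft_force: [-7.9, 1.2, 8.3]
finger_gap: 0.0079
gripper_force: 62.4
unit xy [-2.3  0.8] z 69.1 tool y head -97.84 tilt [-0.003  0.   ] F [-7.9  1.2  8.3] gap 7.9 t 6.9667 j6 1.5
```

```bash
python3 -m creep '[[1,0,-0.5,0,1],[0,0,0,0,1]]'; python3 -m creep '[[1,0,0,0,1],[0,0,0,0,1]]';python3 -m creep '[[0.7,0,0,0,1],[0,0,0,0,1]]'
python3 -c 'from h import *;st()'
```

```text
time_s: 7.13
ee_pos: [0.5716, -0.0429, 0.0691]
tool_rot: [0.998, -0.068, -0.0, -0.0]
ft_force: [-4.4, 0.1, 4.4]
finger_gap: 0.0081
gripper_force: 62.0
time_s: 7.3
ee_pos: [0.5724, -0.0431, 0.0691]
tool_rot: [0.998, -0.068, -0.001, -0.0]
ft_force: [-6.4, 0.3, 5.8]
finger_gap: 0.0077
gripper_force: 62.2
time_s: 7.47
ee_pos: [0.573, -0.0432, 0.0691]
tool_rot: [0.998, -0.068, -0.001, -0.0]
ft_force: [-6.5, 0.8, 6.6]
finger_gap: 0.0078
gripper_force: 62.2
unit xy [0.5 0.8] z 69.1 tool y head -97.84 tilt [-0.002  0.   ] F [-6.5  0.8  6.6] gap 7.8 t 7.4667 j6 1.5
```

```bash
python3 -m creep '[[0.7,0,0,0,1],[0,0,0,0,1]]'; python3 -m creep '[[0.7,0,0,0,1],[0,0,0,0,1]]';python3 -m creep '[[0.7,0,0,0,1],[0,0,0,0,1]]'
python3 -c 'from h import *;st()'
```

```text
time_s: 7.63
ee_pos: [0.5733, -0.0432, 0.0691]
tool_rot: [0.998, -0.068, -0.002, -0.0]
ft_force: [-7.1, -0.0, 7.6]
finger_gap: 0.0079
gripper_force: 62.4
time_s: 7.8
ee_pos: [0.5734, -0.0432, 0.0691]
tool_rot: [0.998, -0.068, -0.003, -0.0]
ft_force: [-9.9, 0.3, 9.8]
finger_gap: 0.0079
gripper_force: 62.7
time_s: 7.97
ee_pos: [0.5734, -0.0432, 0.0691]
tool_rot: [0.998, -0.068, -0.004, -0.0]
ft_force: [-12.7, 1.0, 11.6]
finger_gap: 0.0081
gripper_force: 63.0
unit xy [0.9 0.8] z 69.1 tool y head -97.83 tilt [-0.007  0.001] F [-12.7   1.   11.6] gap 8.1 t 7.9667 j6 1.5
```

The lid stops at TCP unit x ≈ 0.9 with rising push force: home. Ease off, release, rise, and go above the wing.

```bash
python3 -m creep '[[-1.4,0,0,0,1],[0,0,-0.3,0,0.6],[0,0,0,0,0.6],[0,0,0,0,0.6],[0,0,0,0,0.6]]'
python3 -m creep '[[0,0,-20,0,0.6],[0,0,-35,0,0.5],[0,0,-35,0,0],[-21,0,-24,0,0],[-20.5,0.8,0,0,0]]'
python3 -m creep '[[0,0,0,-7.1,0],[0,0,0,-7.1,0],[0,0,0,-7.1,0],[0,0,0,-7.1,0],[0,0,0,-7.1,0]]'
python3 -m creep '[[0,0,0,-7.1,0],[0,0,0,-7.1,0],[0,0,0,-7.1,0],[0,0,0,-7.1,0],[0,0,0,-7.1,0]]'
python3 -m creep '[[0,0,0,-7.1,0],[0,0,0,-7.1,0],[0,0,0,-7.1,0],[0,0,0,-7.1,0],[0,0,0,-7.1,0]]'
python3 -m creep '[[0,0,0,-7,0],[0,0,0,0,0],[0,0,0,0,0]]'
python3 - <<'E'
from h import *
st();c=capture("wrist");np.save("w2.npy",c,allow_pickle=True);save("wing",topdown(c,.05,.49,.69,-.12,.03,4000))
E
```

```text
time_s: 8.38
ee_pos: [0.5745, -0.0434, 0.0688]
tool_rot: [0.998, -0.068, 0.0, 0.0]
ft_force: [0.2, 0.6, 0.1]
finger_gap: 0.0341
gripper_force: 0.0
time_s: 8.8
ee_pos: [0.5369, -0.0393, 0.1904]
tool_rot: [0.998, -0.068, 0.006, 0.001]
ft_force: [0.1, -0.3, 0.2]
finger_gap: 0.077
gripper_force: 0.0
time_s: 9.22
ee_pos: [0.5332, -0.0385, 0.1829]
tool_rot: [0.97, 0.242, 0.0, 0.0]
ft_force: [0.2, -0.2, -0.1]
finger_gap: 0.0854
gripper_force: 0.0
time_s: 9.63
ee_pos: [0.5332, -0.0385, 0.1828]
tool_rot: [0.85, 0.526, 0.0, 0.0]
ft_force: [0.1, -0.3, -0.6]
finger_gap: 0.0854
gripper_force: 0.0
time_s: 10.05
ee_pos: [0.5332, -0.0385, 0.1828]
tool_rot: [0.649, 0.76, 0.0, 0.0]
ft_force: [0.6, 0.5, -0.2]
finger_gap: 0.0853
gripper_force: 0.0
time_s: 10.3
ee_pos: [0.5331, -0.0385, 0.1829]
tool_rot: [0.605, 0.796, 0.0, 0.0]
ft_force: [-0.1, -0.2, -0.4]
finger_gap: 0.0855
gripper_force: 0.0
unit xy [-39.7  -0. ] z 182.9 tool y head 15.47 tilt [ 0. -0.] F [-0.1 -0.2 -0.4] gap 85.5 t 10.3 j6 -0.48
```

View pics/wing.png

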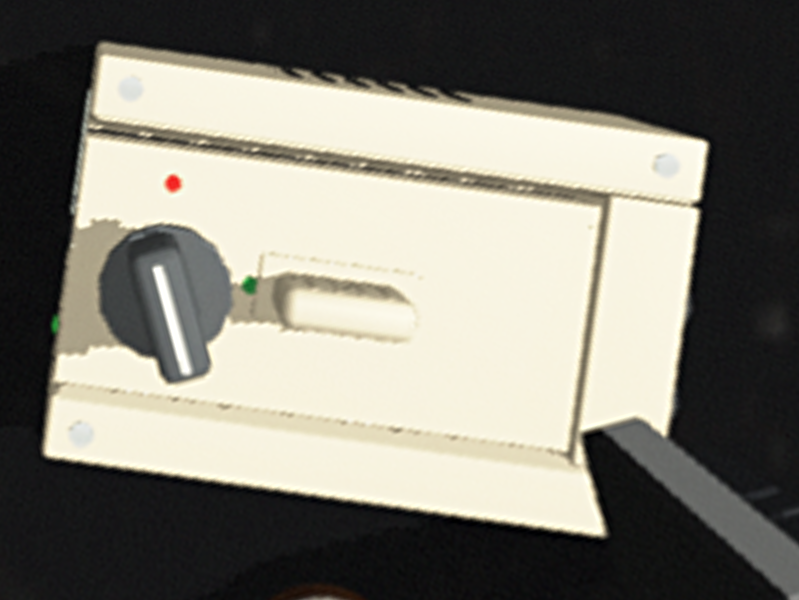

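The lid is in with an even ~1.5 mm gap to the lip along (605,200)–(575,455); the wing line (157,267)–(187,374) lies at heading 105.7°, 2-3° CCW of the slot seen before. Go down on the wing and grip.

```bash
python3 -m creep '[[1,-2.3,0,0,0.65],[0,0,30,0,0.65],[0,0,30,0,0.65],[0,0,25,0,0.65],[0,0,0,0,0.65]]'
python3 -c 'from h import *;st()'
```

```text
time_s: 10.77
ee_pos: [0.5262, -0.0372, 0.0919]
tool_rot: [0.605, 0.796, -0.002, -0.005]
ft_force: [-1.4, 0.3, -0.7]
finger_gap: 0.0298
gripper_force: 0.0
unit xy [-46.7   0.3] z 91.9 tool y head 15.57 tilt [-0.011  0.002] F [-1.4  0.3 -0.7] gap 29.8 t 10.7667 j6 -0.48
```

```bash
python3 -m creep '[[0,0,0,0,0.65],[0,0,4,0,0.65],[0,0,4,0,0.65],[0,0,0,0,0.65],[0,0,0,0,0.65]]'
python3 -c 'from h import *;st()'
```

```text
time_s: 11.18
ee_pos: [0.5312, -0.0383, 0.091]
tool_rot: [0.604, 0.797, 0.0, 0.001]
ft_force: [0.2, -0.2, -0.5]
finger_gap: 0.0294
gripper_force: 0.0
unit xy [-41.6  -0. ] z 91.0 tool y head 15.64 tilt [ 0.002 -0.   ] F [ 0.2 -0.2 -0.5] gap 29.4 t 11.1833 j6 -0.48
```

```bash
python3 -m creep '[[0,0,4,0,0.65],[0,0,0,0,0.65],[0,0,0,0,0.9],[0,0,0,0,1],[0,0,0,0,1]]' 40
python3 -m creep '[[0,0,0,0,1],[0,0,0,0,1]]'
python3 -c 'from h import *;st()'
```

```text
time_s: 11.6
ee_pos: [0.5301, -0.038, 0.0858]
tool_rot: [0.604, 0.797, -0.0, -0.0]
ft_force: [-0.9, -0.8, 1.2]
finger_gap: 0.0106
gripper_force: 42.8
time_s: 11.77
ee_pos: [0.5302, -0.038, 0.0858]
tool_rot: [0.604, 0.797, -0.0, -0.0]
ft_force: [-2.2, -0.5, 0.8]
finger_gap: 0.0107
gripper_force: 42.8
unit xy [-42.6   0.1] z 85.8 tool y head 15.65 tilt [-0.001  0.   ] F [-2.2 -0.5  0.8] gap 10.7 t 11.7667 j6 -0.48
```

```bash
python3 -m creep '[[0,0,1,2.5,1],[0,0,1,0,1],[0,0,1,0,1],[0,0,0,0,1]]'
python3 -m creep '[[0,0,1,0,1],[0,0,1,0,1],[0,0,0,0,1]]'
python3 -c 'from h import *;st()'
```

```text
time_s: 12.1
ee_pos: [0.5302, -0.0381, 0.0827]
tool_rot: [0.621, 0.784, -0.0, -0.0]
ft_force: [-3.1, 0.7, 2.6]
finger_gap: 0.0107
gripper_force: 43.1
time_s: 12.35
ee_pos: [0.5302, -0.0381, 0.0807]
tool_rot: [0.621, 0.784, -0.0, -0.0]
ft_force: [-5.4, 0.8, 3.7]
finger_gap: 0.011
gripper_force: 43.2
unit xy [-42.6   0. ] z 80.7 tool y head 13.17 tilt [-0.001  0.   ] F [-5.4  0.8  3.7] gap 11.0 t 12.35 j6 -0.44
```

Five mm down against only the spring — in the slot. Continue.

```bash
python3 -m creep '[[0,0,1,0,1],[0,0,1,0,1],[0,0,0,0,1]]'
python3 -m creep '[[0,0,1,0,1],[0,0,1,0,1],[0,0,0,0,1]]'
python3 -m creep '[[0,0,1,0,1],[0,0,1,0,1],[0,0,0,0,1],[0,0,0,0,1]]'
python3 -c 'from h import *;st()'
```

```text
time_s: 12.6
ee_pos: [0.5303, -0.0381, 0.0789]
tool_rot: [0.621, 0.783, -0.0, -0.0]
ft_force: [-5.1, 0.4, 5.1]
finger_gap: 0.0106
gripper_force: 43.4
time_s: 12.85
ee_pos: [0.5303, -0.0381, 0.0771]
tool_rot: [0.621, 0.783, -0.0, -0.0]
ft_force: [-6.1, 0.5, 5.1]
finger_gap: 0.0108
gripper_force: 43.5
time_s: 13.18
ee_pos: [0.5303, -0.0381, 0.0754]
tool_rot: [0.621, 0.784, -0.0, -0.0]
ft_force: [-7.0, 0.7, 7.0]
finger_gap: 0.0109
gripper_force: 43.6
unit xy [-42.5   0. ] z 75.4 tool y head 13.16 tilt [-0.001  0.   ] F [-7.   0.7  7. ] gap 10.9 t 13.1833 j6 -0.44
```

```bash
python3 -m creep '[[0,0,1,0,1],[0,0,0.7,0,1],[0,0,0,0,1],[0,0,0,0,1],[0,0,0,0,1]]'
python3 -c 'from h import *;st()'
```

```text
time_s: 13.6
ee_pos: [0.5304, -0.0381, 0.0739]
tool_rot: [0.621, 0.784, -0.0, -0.0]
ft_force: [-6.9, 1.0, 7.6]
finger_gap: 0.0106
gripper_force: 43.7
unit xy [-42.4   0. ] z 73.9 tool y head 13.17 tilt [-0.001  0.   ] F [-6.9  1.   7.6] gap 10.6 t 13.6 j6 -0.44
```

```bash
python3 -m creep '[[0,0,0,6,1],[0,0,0,6,1],[0,0,0,6,1],[0,0,0,6,1],[0,0,0,0,1]]'
python3 -c 'from h import *;st();print(observe()["ft_torque"])'
```

```text
time_s: 14.02
ee_pos: [0.5299, -0.0381, 0.0737]
tool_rot: [0.772, 0.636, -0.001, -0.001]
ft_force: [-7.7, 0.4, 7.8]
finger_gap: 0.0106
gripper_force: 43.8
unit xy [-42.9  -0.1] z 73.7 tool y head -11.03 tilt [-0.002 -0.   ] F [-7.7  0.4  7.8] gap 10.6 t 14.0167 j6 -0.02
[ 0.17079794  1.38720318 -0.01112897]
```

Turns freely.

```bash
python3 -m creep '[[0,0,0,6,1],[0,0,0,6,1],[0,0,0,6,1],[0,0,0,6,1],[0,0,0,6,1]]'
python3 -m creep '[[0,0,0,6,1],[0,0,0,6,1],[0,0,0,6,1],[0,0,0,6,1],[0,0,0,0,1]]'
python3 -c 'from h import *;st();print(observe()["ft_torque"])'
```

```text
time_s: 14.43
ee_pos: [0.5294, -0.0379, 0.0734]
tool_rot: [0.91, 0.414, -0.002, -0.001]
ft_force: [-9.7, 1.3, 8.5]
finger_gap: 0.0107
gripper_force: 43.8
time_s: 14.85
ee_pos: [0.5291, -0.0376, 0.0732]
tool_rot: [0.976, 0.216, -0.002, -0.001]
ft_force: [-9.8, 2.2, 8.8]
finger_gap: 0.0107
gripper_force: 43.8
unit xy [-43.8   0.3] z 73.2 tool y head -65.03 tilt [-0.004  0.001] F [-9.8  2.2  8.8] gap 10.7 t 14.85 j6 0.92
[0.30623455 1.71542375 0.05983512]
```

```bash
python3 -m creep '[[0,0,0,5,1],[0,0,0,5,1],[0,0,0,0,1]]'
python3 -c 'from h import *;st();print(observe()["ft_torque"])'
python3 -m creep '[[0,0,0,2,1],[0,0,0,0,1]]'
python3 -c 'from h import *;st();print(observe()["ft_torque"])'
```

```text
time_s: 15.1
ee_pos: [0.529, -0.0375, 0.0732]
tool_rot: [0.991, 0.131, -0.002, -0.001]
ft_force: [-9.9, 2.5, 8.4]
finger_gap: 0.0107
gripper_force: 43.8
unit xy [-43.9   0.4] z 73.2 tool y head -75.0 tilt [-0.005  0.001] F [-9.9  2.5  8.4] gap 10.7 t 15.1 j6 1.1
[ 0.45941496  1.73015408 -0.01109429]
time_s: 15.27
ee_pos: [0.529, -0.0374, 0.0732]
tool_rot: [0.993, 0.114, -0.002, -0.001]
ft_force: [-9.4, 3.9, 8.1]
finger_gap: 0.0108
gripper_force: 43.8
unit xy [-43.9   0.5] z 73.2 tool y head -76.89 tilt [-0.005  0.002] F [-9.4  3.9  8.1] gap 10.8 t 15.2667 j6 1.13
[ 0.50365105  1.71488891 -0.01004424]
```

```bash
python3 -m creep '[[0,0,-1,0,1],[0,0,0,0,1]]'
python3 -m creep '[[0,0,-1,0,1],[0,0,0,0,1]]'
python3 -m creep '[[0,0,-0.7,0,1],[0,0,0,0,1]]'
python3 -c 'from h import *;st();print(observe()["ft_torque"])'
```

```text
time_s: 15.43
ee_pos: [0.529, -0.0374, 0.0742]
tool_rot: [0.993, 0.115, -0.002, -0.001]
ft_force: [-9.7, 2.5, 6.9]
finger_gap: 0.0111
gripper_force: 43.7
time_s: 15.6
ee_pos: [0.529, -0.0374, 0.0751]
tool_rot: [0.993, 0.115, -0.002, -0.001]
ft_force: [-10.3, 3.1, 7.2]
finger_gap: 0.0108
gripper_force: 43.6
time_s: 15.77
ee_pos: [0.5289, -0.0374, 0.0757]
tool_rot: [0.993, 0.115, -0.002, -0.001]
ft_force: [-8.5, 2.6, 6.6]
finger_gap: 0.0107
gripper_force: 43.6
unit xy [-43.9   0.5] z 75.7 tool y head -76.84 tilt [-0.005  0.002] F [-8.5  2.6  6.6] gap 10.7 t 15.7667 j6 1.13
[ 0.47328453  1.60455037 -0.01925641]
```

Rising past 0.011 under spring load: entering the notch.

```bash
python3 -m creep '[[0,0,-1,0,1],[0,0,0,0,1]]'
python3 -m creep '[[0,0,-0.7,0,1],[0,0,0,0,1]]'
python3 -m creep '[[0,0,-0.5,0,1],[0,0,0,0,1]]'
python3 -c 'from h import *;st();print(observe()["ft_torque"])'
```

```text
time_s: 15.93
ee_pos: [0.529, -0.0374, 0.0766]
tool_rot: [0.993, 0.115, -0.002, -0.001]
ft_force: [-8.5, 3.0, 5.9]
finger_gap: 0.0107
gripper_force: 43.5
time_s: 16.1
ee_pos: [0.5289, -0.0374, 0.0772]
tool_rot: [0.993, 0.115, -0.002, -0.001]
ft_force: [-8.5, 3.1, 6.2]
finger_gap: 0.0108
gripper_force: 43.5
time_s: 16.27
ee_pos: [0.5289, -0.0374, 0.0776]
tool_rot: [0.993, 0.115, -0.002, -0.001]
ft_force: [-8.3, 3.5, 5.0]
finger_gap: 0.0107
gripper_force: 43.4
unit xy [-44.    0.5] z 77.6 tool y head -76.83 tilt [-0.004  0.002] F [-8.3  3.5  5. ] gap 10.7 t 16.2667 j6 1.13
[0.43313674 1.45979538 0.03058675]
```

```bash
python3 -m creep '[[0,0,0,0,0.6],[0,0,0,0,0.6],[0,0,0,0,0.6],[0,0,0,0,0.6]]'
python3 -m creep '[[0,0,-10,0,0.6],[0,0,-35,0,0.5],[0,0,-35,0,0],[0,0,-25,0,0],[0,0,0,0,0]]'
python3 -m creep '[[0,0,0,0,0],[0,0,0,0,0]]'
python3 - <<'E'
from h import *
st();save("end",capture("wrist")["pixels"]);save("endside",capture("side")["pixels"])
E
```

```text
time_s: 16.6
ee_pos: [0.5312, -0.0383, 0.0784]
tool_rot: [0.993, 0.114, 0.001, 0.0]
ft_force: [-0.0, 0.1, -0.1]
finger_gap: 0.0343
gripper_force: 0.0
time_s: 17.02
ee_pos: [0.5346, -0.039, 0.1916]
tool_rot: [0.993, 0.115, 0.007, 0.002]
ft_force: [1.3, -0.0, 0.2]
finger_gap: 0.077
gripper_force: 0.0
time_s: 17.18
ee_pos: [0.5303, -0.0381, 0.183]
tool_rot: [0.993, 0.114, -0.0, 0.0]
ft_force: [1.4, -0.1, -0.1]
finger_gap: 0.0857
gripper_force: 0.0
unit xy [-42.5   0. ] z 183.0 tool y head -76.85 tilt [-0. -0.] F [ 1.4 -0.1 -0.1] gap 85.7 t 17.1833 j6 1.13
```

View pics/end.png

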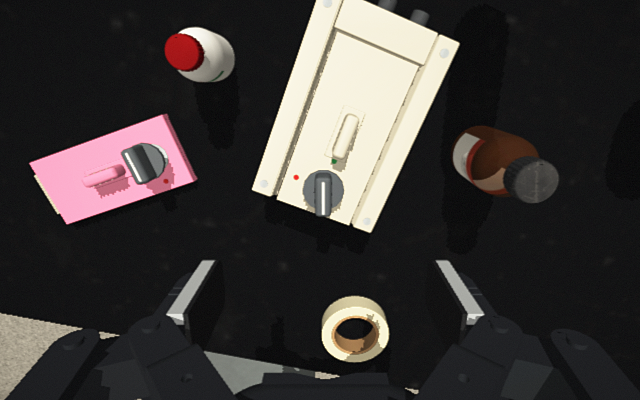

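View pics/endside.png

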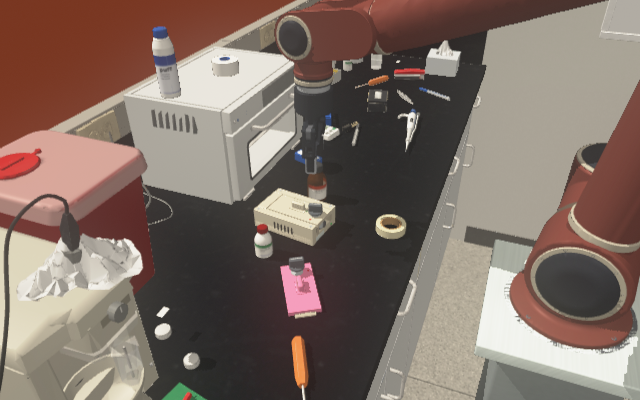

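The wing now stands a quarter turn on, line at (323,180)–(323,213), lid still flush to the lip, bystanders in place. Quick check of wing height by ray.

Run:
```python
from h import *
c=capture("wrist")
def line(c,box):
    x0,x1,y0,y1=box;p=c["pixels"][y0:y1,x0:x1];m=p.min(2)>190
    q=np.argwhere(m)[:,::-1]+[x0,y0];return q
q=line(c,(313,333,176,217));print(len(q),q.min(0),q.max(0))
e=(q.min(0)+q.max(0))/2
for z in(.0765,.085,.074): print(z,ray(c,[e],z)*1000)
a=ray(c,[[e[0],q[:,1].min()],[e[0],q[:,1].max()]],.0765)*1000;print(np.linalg.norm(a[0]-a[1]),a)
w=np.load("w2.npy",allow_pickle=True).item()
# earlier line midpoint, from plane .05 to .085
C=np.array(w["pose"])[:3,3]*1000;g=np.array([533,-50,50.]);print("before",g+(C-g)*(35/(C[2]-50)))
```

```text
73 [323 181] [332 216]
0.0765 [[529.77010692 -40.60113999]]
0.085 [[532.64513387 -39.86154556]]
0.074 [[528.92451076 -40.81866776]]
26.079157600682205 [[542.24812928 -37.64918474]
 [516.8694807  -43.65307163]]
before [530.19508301 -38.15833794  85.        ]
```

```bash
python3 -c 'from plant import job_done;print(job_done())'
```

```text
the job is handed in; nothing more can be done
None
```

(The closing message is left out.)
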